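Pack the extraction cassette and bar it shut

ROBOT

A 6-joint arm with a two-finger parallel gripper is mounted at the origin on the work surface. World frame = base frame: x ahead of the robot, y to its left, z up, the work surface at z = 0. Lengths are in m, angles in rad, forces in N, time in s.
With the tool pointing down it reaches from about 0.275 to 0.75 m from the base axis. Payload 10.2 kg.
Tool frame: the origin (TCP) lies on the mounting face of the last link; the fingertips stand ctrl.tip_extent ahead of it and the grasp point (between the pads) lies 155 mm ahead of it (ctrl.tip_extent is the distance from the TCP to the fingertips, in m); z points along the fingers, y is the line along which they close (so a half turn about z gives the same grasp; the last joint's range is limited). The gripper opens to 85 mm and grips with 20 to 120 N. Pads are 22 mm wide; open, the fingers measure 114 mm over their backs; the gripper's body (76 mm by 85 mm) begins 54 mm behind the grasp point. The pads swing forward as they close: fully open they stand 13 mm farther back than shut.
Start: joints at [1.023, 0.313, 1.498, -0, 1.331, -0.223], TCP at [0.168, 0.498, 0.405] pointing down, gripper open.
Joint ranges: [-2.94, 2.94], [-0.97, 2.17], [0.19, 2.56], [-1.23, 4.37], [0.02, 3.11], [-2.88, 2.88]. Speed limits (rad/s): [2.39, 2.39, 3.01, 3.14, 3.14, 3.14].

INTERFACE

Orientations are given as a unit quaternion [w, x, y, z].
In Python, from station import ctrl gives the robot as it stands.
- The arm moves only by the tool send_rows, never from a script. Its argument "rows" is text: rows parted by semicolons, each of 7 numbers parted by spaces: the shift along the tool's x, y, z as a fraction of full scale, then the turn, a rotation vector about the tool's x, y, z as a fraction of full scale, then the opening, from 0 (shut) to 1 (fully open). In form: dx dy dz rx ry rz hand; .... A call has 1 to 8 rows; each row shifts and turns the commanded pose from where the row before left it, along the tool's axes as they then stand; what a row does not reach is not made up. Full scale, the value 1, is 0.06 m for a shift and 5 degrees for a turn. A row lasts 1/8 s, in which the tool goes at most 62.5 mm and 10.7 degrees, less where a joint would pass 70% of its speed; a pose out of reach is approached as far as the arm can. A call with a number of a shift or a turn outside -1 to 1 is refused whole. A call with a gripper value outside its range is refused whole. The fingers move at their own pace and stop on an object; "grip_force" is the grip in N (left out, the last holds). Time passes only in rows, so rows that do not move let the fingers close. It gives the time, the measured TCP pose, the force, the opening and the grip force at its end, in the units of the state.
- ctrl.state(): the state, without advancing time (a new reading comes with each control period).
- ctrl.grab_frame(name): name is "scene" or "top"; returns a dict with "img" (384x512x3 uint8, red, green, blue), "range_z" (384x512 float32, m along the optical axis (not along the pixel's ray), 0 where there is no reading), "mtx" (3x3 intrinsics, pixels), "k1" (the pictures are not rectified: a ray, as slopes to the right and down, at radius r is drawn at 1 + k1 r^2 times it, then the intrinsics apply), "R" (3x3) and "t" (3): a world point X has camera coordinates R X + t. Camera axes: x right, y down, z forward; pixel columns grow to the right and rows downward; lengths in m; the calibration is good to about 2 mm. A picture is of the moment at which its call begins.
- ctrl.finish_job(): hands the job in; it is judged then, once.
The state is a dict: "t": time; "joint_pos": joint angles; "joint_vel": joint speeds; "effort": joint torques, N m; "tcp_pos": TCP position; "orientation": TCP orientation; "ft_force": force on the tool from outside, world axes, zero at the start; "ft_torque": the same for the moment, N m; "gripper_width": finger opening in m; "finger_force": force on a finger pad.
Only numpy, scipy, OpenCV 4.12 (cv2) and the standard library are available. Lean on these libraries where they do the work, as an engineer would, in place of code of your own. Each camera call takes 0.05 s, during which the arm holds its last target. There are 200 camera calls.

TASK

One of the two instrument cassettes already holds the extraction forceps: lay every loose elevator into that cassette beside the forceps, flat across both of its rails, roughly parallel to the forceps and not piled up, either way round. Once all are in, lay the two retaining bars over them, tab up, one above each rail, each centred with its ends down in the saddles of its two posts. Leave the cassette with the mouth mirror, the jar, the bowl and the bottle as they are.

Things in the scene. Friction and masses are not known exactly. Their poses are not given: they have to be found in the camera images.
- cassette_a: open steel instrument cassette (left, +y of two alike), fixed, 192 (x) x 200 (y) mm, walls 4 thick, 40 high. Origin: centre of its underside, on the table; z up. Two plain grey rails run along its y at x = -30 and +30 mm: 8 wide, y -84 to +84, tops 30 mm up; floor 3 mm up. Posts with saddles for the bars stand at both ends of each rail (y = +-90).
- cassette_a_near (a point): where the middle of a bar's underside belongs over the near rail of cassette_a (x = -30, y = 0, z = 50 mm in it). Saddle posts at y = +-90 mm, 12 mm thick along y: saddle floor 50 mm up, 28 mm wide along x, between horns 6 mm thick that rise to 60 mm.
- cassette_a_far (a point): where the middle of a bar's underside belongs over the far rail of cassette_a (x = 30, y = 0, z = 50 mm in it). Saddle posts at y = +-90 mm, 12 mm thick along y: saddle floor 50 mm up, 28 mm wide along x, between horns 6 mm thick that rise to 60 mm.
- cassette_b: open steel instrument cassette (right, -y of two alike), fixed, 192 (x) x 200 (y) mm, walls 4 thick, 40 high. Origin: centre of its underside, on the table; z up. Two plain grey rails run along its y at x = -30 and +30 mm: 8 wide, y -84 to +84, tops 30 mm up; floor 3 mm up. Posts with saddles for the bars stand at both ends of each rail (y = +-90).
- cassette_b_near (a point): where the middle of a bar's underside belongs over the near rail of cassette_b (x = -30, y = 0, z = 50 mm in it). Saddle posts at y = +-90 mm, 12 mm thick along y: saddle floor 50 mm up, 28 mm wide along x, between horns 6 mm thick that rise to 60 mm.
- cassette_b_far (a point): where the middle of a bar's underside belongs over the far rail of cassette_b (x = 30, y = 0, z = 50 mm in it). Saddle posts at y = +-90 mm, 12 mm thick along y: saddle floor 50 mm up, 28 mm wide along x, between horns 6 mm thick that rise to 60 mm.
- elevator1: dental elevator (straight steel hand instrument), may be absent: square handle 130 long x 14 x 14 mm with dark rings, then a thin neck and blade, 150 mm overall. Origin: middle of the handle, on its axis (7 mm above what it rests on). x along the handle to the blade, whose tip is at x = +85 mm; the handle ends at x = +-65 mm. Starts lying on the table.
- elevator2: dental elevator (straight steel hand instrument), may be absent: square handle 130 long x 14 x 14 mm with dark rings, then a thin neck and blade, 150 mm overall. Origin: middle of the handle, on its axis (7 mm above what it rests on). x along the handle to the blade, whose tip is at x = +85 mm; the handle ends at x = +-65 mm. Starts lying on the table.
- elevator3: dental elevator (straight steel hand instrument), may be absent: square handle 130 long x 14 x 14 mm with dark rings, then a thin neck and blade, 150 mm overall. Origin: middle of the handle, on its axis (7 mm above what it rests on). x along the handle to the blade, whose tip is at x = +85 mm; the handle ends at x = +-65 mm. Starts lying on the table.
- bar1: steel retaining bar 190 long (its x) x 20 wide (its y) x 8 mm thick, with an upright grip tab in the middle of its top: 40 mm along x, 12 mm thick along y, standing 24 mm above the bar's top. Origin: centre of the bar's underside, z up. Starts lying on the table, tab up.
- bar2: steel retaining bar 190 long (its x) x 20 wide (its y) x 8 mm thick, with an upright grip tab in the middle of its top: 40 mm along x, 12 mm thick along y, standing 24 mm above the bar's top. Origin: centre of the bar's underside, z up. Starts lying on the table, tab up.
- forceps: steel dental extraction forceps, closed, 160 mm long, 26 mm wide, 14 mm thick, already lying across the rails of one cassette, near one of its sides. Origin: on its centre line, at mid-thickness (7 mm above the rails); x runs to the beaks (x from -76 to +80 mm). Which cassette it lies in varies.
- mirror: dental mouth mirror, steel handle 120 x 10 x 10 mm with a round 22 mm mirror at its +x end, lying across the rails of the other cassette. Origin: middle of the handle, mid-thickness.
- jar: bystander: glass jar 70 mm across, 85 mm tall, beyond the cassettes; origin under its centre
- bowl: bystander: steel bowl 120 mm across, 45 mm tall, beyond the cassettes; origin under its centre
- flask: bystander: green plastic bottle 60 mm across, 150 mm tall, beyond the cassettes; origin under its centre
There are look-alikes about, which are no part of the job. What is shaped like the bar1 but blue or purple is not meant.

How it is judged:
By the outcome, as a careful person would: the job done as asked, in the order asked, and still so for the second after the job is handed in, with the robot touching nothing.
Of elevator1, elevator2, elevator3 only 2 to 3 are there at a start; the rules pass over those that are not, and their reading is None.
At some moment in a run one of elevator1, elevator2, elevator3 may be knocked a few centimetres aside while the robot is not near it.
It also fails if it takes over 208 s, if anything falls off the work surface, if the arm or the gripper's body presses on something with over 40 N, if the wrist force passes 120 N, or if a joint passes its speed limit or range.

## Working session

There is one attempt and no reset: what is moved stays moved. The work goes in short steps, Python scripts to look and compute and a tool call to move; the robot and the scene stay as the last step left them, time stands still between calls to the robot, and variables do not carry over. Pictures are saved under pics/ and viewed, at most 14 in all, crops included, and the job is handed in when it is done.

Besides the shell and the picture viewer there is one more tool, called after ">>>" in YAML: its name, and indented under it one key for each argument. send_rows: Moves the arm, as the interface text tells. Shift numbers are shares of 0.06 m and turn numbers shares of 5 degrees, none past 1 either way. Its arguments: {"type":"object","properties":{"rows":{"type":"string"},"grip_force":{"type":"number"}},"required":["rows"]}

```bash
ls; mkdir -p pics
cat > h.py <<'E'
import numpy as np, cv2
from station import ctrl
def grab(n):
    f=ctrl.grab_frame(n); np.savez(f'{n}.npz',**{k:np.asarray(v) for k,v in f.items()}); return f
def load(n): return dict(np.load(f'{n}.npz'))
def save(f,name,box=None,sc=1):
    im=f['img'][:,:,::-1]
    if box: im=im[box[1]:box[3],box[0]:box[2]]
    if sc!=1: im=cv2.resize(im,None,fx=sc,fy=sc,interpolation=cv2.INTER_CUBIC)
    cv2.imwrite('pics/'+name,im)
def cloud(f):
    h,w=f['range_z'].shape; u,v=np.meshgrid(np.arange(w),np.arange(h))
    K=f['mtx']; p=cv2.undistortPoints(np.stack([u,v],-1).reshape(-1,1,2).astype(float),K,np.array([float(f['k1']),0,0,0])).reshape(h,w,2)
    z=f['range_z']; c=np.dstack([p[...,0]*z,p[...,1]*z,z])
    return (c-f['t'])@f['R']
def ray(f,u,v,z):
    p=cv2.undistortPoints(np.array([[[u,v]]],float),f['mtx'],np.array([float(f['k1']),0,0,0])).ravel()
    d=f['R'].T@np.array([p[0],p[1],1]); o=-f['R'].T@f['t']
    return o+d*(z-o[2])/d[2]
E
python3 - <<'E'
from h import *
for n in('scene','top'):
    f=grab(n); save(f,n+'0.png',sc=1.5); print(n,-f['R'].T@f['t'],f['mtx'].ravel(),f['k1'],f['R'].round(2))
s=ctrl.state();print(s, ctrl.tip_extent)
E
```

```text
pics
scene [ 1.09567158 -0.18153849  1.08446987] [347.23636125   0.         249.65998847   0.         347.23636125
 190.97820243   0.           0.           1.        ] 0.019557187716167542 [[ 0.45  0.89 -0.01]
 [ 0.75 -0.39 -0.53]
 [-0.47  0.23 -0.85]]
top [0.42574442 0.12324362 0.98659102] [347.8585386    0.         254.43676796   0.         347.8585386
 190.33473813   0.           0.           1.        ] -0.05020934102229347 [[ 0.02 -1.    0.02]
 [-0.99 -0.02 -0.11]
 [ 0.11 -0.02 -0.99]]
{'t': 0.1, 'joint_pos': array([ 1.02258778e+00,  3.13389920e-01,  1.49835295e+00,  2.17167396e-05,
        1.33103500e+00, -2.23382964e-01]), 'joint_vel': array([-2.32051763e-03, -2.73819033e-04,  5.55298841e-05, -7.17411446e-04,
        2.38872330e-03,  1.57074996e-03]), 'effort': array([ 1.83916331e-03, -4.12901759e+01, -2.60147059e+01, -2.33993351e-04,
        3.06401344e-03,  2.20572582e-05]), 'tcp_pos': array([0.16753312, 0.49751496, 0.40419738]), 'orientation': array([-2.32766857e-04,  1.61702238e-01,  9.86839417e-01, -5.45081022e-04]), 'ft_force': array([0.46938462, 0.14843881, 0.44963559]), 'ft_torque': array([-0.03864189, -0.01282399, -0.02621626]), 'finger_force': 0.0, 'gripper_width': 0.08531501260566092} 0.1734
```

View pics/top0.png

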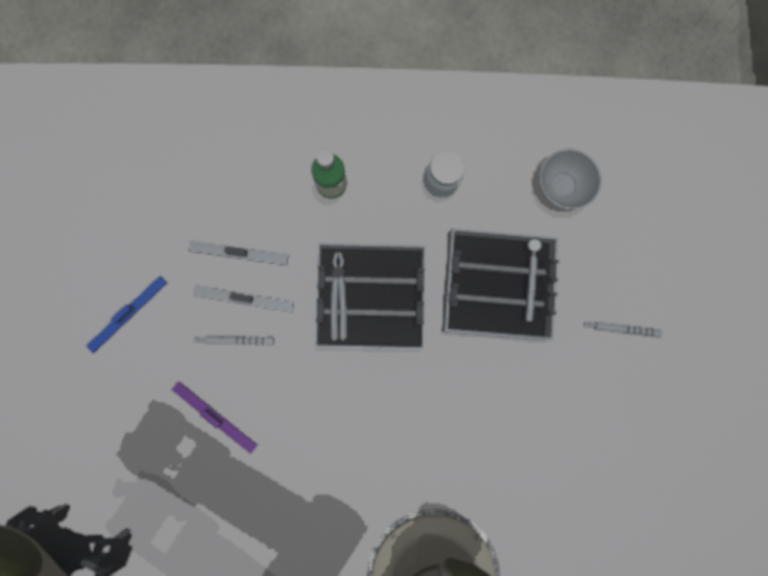

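View pics/scene0.png

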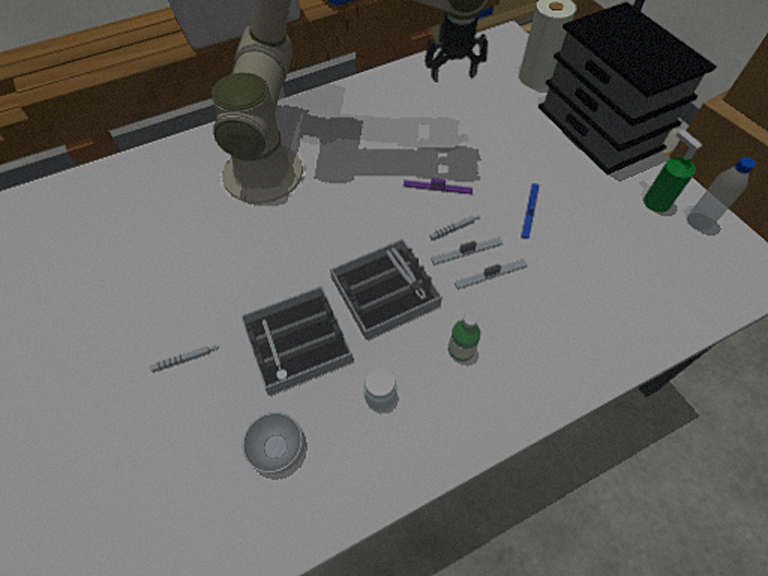

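The top view shows the forceps in cassette_a (the left one, at about (340,295) in the 1.5x picture).

| Candidate | Pixel (1.5x picture) | Choice |
|---|---|---|
| Elevator | (235,340) | take |
| Elevator | (622,328) | take |
| Steel bar | (238,253) | take |
| Steel bar | (243,298) | take |
| Blue bar | (127,314) | reject |
| Purple bar | (213,416) | reject |
| Mirror | (532,280) | leave |

I see no third elevator so far. I'll check the choice in one close crop.

Run:
```python
from h import *
f=load('top')
im=f['img'][:,:,::-1]
a=cv2.resize(im[150:240,115:295],None,fx=4.4,fy=4.4,interpolation=cv2.INTER_CUBIC)
b=cv2.resize(im[200:235,380:450],None,fx=4.4,fy=4.4,interpolation=cv2.INTER_CUBIC)
c=np.zeros((a.shape[0]+b.shape[0],a.shape[1],3),np.uint8);c[:a.shape[0]]=a;c[a.shape[0]:,:b.shape[1]]=b
c=cv2.convertScaleAbs(c,alpha=1.4)
cv2.imwrite('pics/crop1.png',c);print(c.shape)
P=cloud(f)
z=P[...,2]
print('table',np.median(z[280:300,250:400]),z[280:300,250:400].std())
m=((z>0.005)&(z<0.2)).astype(np.uint8)
n,l,s,c=cv2.connectedComponentsWithStats(m)
for i in range(1,n):
    if s[i,4]>60:
        q=P[l==i]; print(s[i],c[i].round(1),q.mean(0).round(4),np.percentile(q[:,2],90).round(3))
```

```text
(550, 792, 3)
table 0.0003426791691196663 0.059638926897976285
[ 360   99   41   40 1201] [380.1 118.7] [ 0.7471 -0.2547  0.0244] 0.044
[207 100  24  33 593] [218.9 115.9] [0.7169 0.2037 0.0967] 0.15
[283 100  27  32 651] [295.9 115.8] [ 0.732  -0.003   0.0702] 0.087
[ 295  152   77   75 2023] [336.4 187.1] [ 0.544  -0.1233  0.0325] 0.05
[126 161  66  16 461] [158.3 168.2] [0.5884 0.3783 0.0121] 0.031
[ 209  162   75   71 1966] [242.2 194.8] [0.5165 0.1381 0.0348] 0.05
[ 56 184  55  52 502] [ 83.1 209.4] [0.4669 0.5843 0.0123] 0.03
[129 190  67  18 460] [162.1 198.9] [0.5017 0.3633 0.0118] 0.031
[390 215  51   9 229] [416.4 219. ] [ 0.4598 -0.3589  0.0133] 0.016
[129 225  54   5 249] [157.3 227. ] [0.4229 0.3724 0.0135] 0.016
[114 254  58  49 544] [142.7 278.3] [0.2817 0.4069 0.0123] 0.031
[ 248  343   83   41 2399] [287.6 365.4] [0.0667 0.0082 0.0383] 0.1
```

View pics/crop1.png

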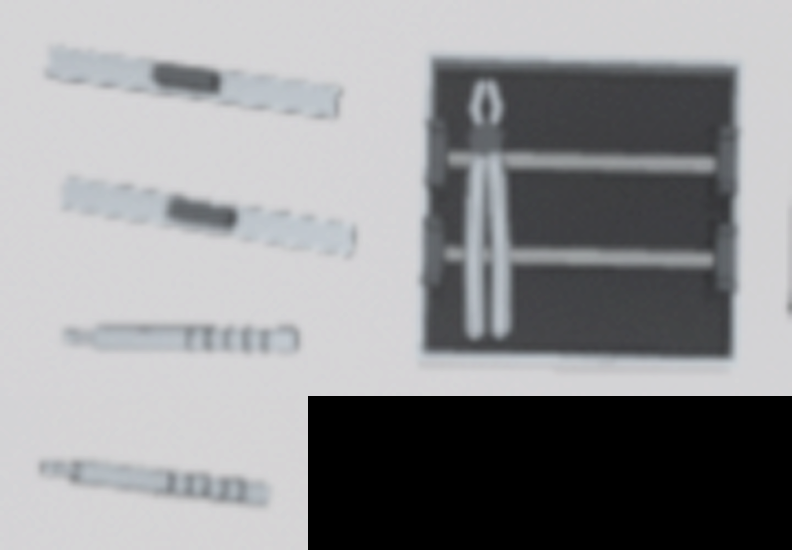

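The crop confirms it. The elevators have ringed handles, with the blade at the left end in both. The two bars are grey with dark tabs, and the forceps lies at the left (+y) side of cassette_a. Next I'll measure poses.

```bash
cat >> h.py <<'E'
def comps(P,lo=0.005,hi=0.2):
    m=((P[...,2]>lo)&(P[...,2]<hi)).astype(np.uint8)
    n,l,s,c=cv2.connectedComponentsWithStats(m); return n,l,s,c
def axis(q):
    c=q[:,:2].mean(0); d=np.linalg.svd(q[:,:2]-c,full_matrices=False)[2][0]
    t=(q[:,:2]-c)@d; w=(q[:,:2]-c)@[-d[1],d[0]]
    return c,np.degrees(np.arctan2(d[1],d[0])),t.min(),t.max(),np.percentile(w,[2,98]),d
E
python3 - <<'E'
from h import *
for nm in('top','scene'):
    f=load(nm); P=cloud(f); n,l,s,c=comps(P)
    print(nm)
    for i in range(1,n):
        if s[i,4]<100: continue
        q=P[l==i]; r=q.mean(0)
        if r[0]<.2 or r[0]>.65: continue
        if abs(r[1])>.3:
            cc,a,t0,t1,w,d=axis(q); mid=cc+d*(t0+t1)/2
            print('obj',q.mean(0).round(4),'ang',a.round(2),'len',(t1-t0).round(4),w.round(4),'mid',mid.round(4),'ends',(cc+d*t0).round(4),(cc+d*t1).round(4))
            if np.percentile(q[:,2],92)>.025:
                tb=q[q[:,2]>.024]; print('   tab',tb.mean(0).round(4),len(tb))
        elif abs(r[1])<.2:
            rim=q[(q[:,2]>.036)&(q[:,2]<.044)]; print('cass rim',cv2.minAreaRect((rim[:,:2]*1000).astype(np.float32)))
            po=q[q[:,2]>.0475]; print('  posts',po.mean(0),len(po))
            for sx in(0,1):
              for sy in(0,1):
                g=po[((po[:,0]>r[0])==sx)&((po[:,1]>r[1])==sy)]; print('   ',g.mean(0).round(4),len(g))
            ins=q[(q[:,2]>.040)&(q[:,2]<.047)]
            ins=ins[(abs(ins[:,0]-r[0])<.085)&(abs(ins[:,1]-r[1])<.075)]
            if len(ins): print('  instr',axis(ins)[:5],len(ins))
E
```

```text
top
cass rim ((538.1808471679688, -115.9992446899414), (200.508056640625, 193.38168334960938), 86.25728607177734)
  posts [ 0.53800158 -0.11915901  0.05347195] 295
    [ 0.5057 -0.2027  0.0535] 83
    [ 0.514  -0.0242  0.0538] 70
    [ 0.564  -0.2063  0.0532] 71
    [ 0.5735 -0.0279  0.0535] 71
  instr (array([ 0.54314922, -0.17598349]), np.float64(-179.4110984845637), np.float64(-0.08571763596536879), np.float64(0.07103604117867812), array([-0.01914704,  0.02135105])) 87
obj [0.5884 0.3783 0.0121] ang -97.0 len 0.1885 [-0.0092  0.0103] mid [0.5886 0.3793] ends [0.6001 0.4729] [0.5771 0.2858]
   tab [0.5887 0.3801 0.0316] 67
cass rim ((510.4344482421875, 126.36485290527344), (192.01234436035156, 200.62652587890625), 0.33195292949676514)
  posts [0.51134183 0.12749007 0.0536066 ] 281
    [0.4817 0.0361 0.0537] 67
    [0.4804 0.2154 0.0535] 71
    [0.5404 0.0364 0.0536] 71
    [0.5407 0.2157 0.0536] 72
  instr (array([0.49867279, 0.18413274]), np.float64(-177.85018955712965), np.float64(-0.08407846787083194), np.float64(0.066446332081789), array([-0.01194631,  0.01283981])) 357
obj [0.
[... 2312 characters left out ...]
 mid [0.5925 0.3773] ends [0.6032 0.4705] [0.5817 0.2841]
   tab [0.5917 0.3774 0.0303] 38
cass rim ((540.5518798828125, -116.9151611328125), (200.49423217773438, 197.15213012695312), 86.45452117919922)
  posts [ 0.54233037 -0.11311499  0.05333439] 157
    [ 0.5069 -0.2054  0.0532] 36
    [ 0.5168 -0.0251  0.0532] 40
    [ 0.566  -0.209   0.0533] 39
    [ 0.5751 -0.0288  0.0536] 42
  instr (array([ 0.5378589 , -0.17175281]), np.float64(-5.907982166660383), np.float64(-0.061700300478816486), np.float64(0.055707179124783374), array([-0.00305022,  0.0030096 ])) 10
obj [ 0.4659 -0.364   0.0114] ang -95.72 len 0.1472 [-0.0088  0.0068] mid [ 0.4664 -0.3587] ends [ 0.4738 -0.2854] [ 0.4591 -0.4319]
```

```bash
cat > g.py <<'E'
import sys
from h import *
from scipy.spatial.transform import Rotation as Ro
# go: x y z psi -> remaining turn (in tool units) then shift after the turn, in units
def now():
    s=ctrl.state(); w,x,y,z=s['orientation']; R=Ro.from_quat([x,y,z,w]).as_matrix()
    return s,R
s,R=now(); psi=np.degrees(np.arctan2(R[1,1],R[0,1]))
print('t %.2f tcp'%s['t'],s['tcp_pos'].round(4),'psi %.2f'%psi,'z-axis',R[:,2].round(4),'w %.4f'%s['gripper_width'],'F',s['ft_force'].round(1),'ff %.1f'%s['finger_force'])
a=[float(v) for v in sys.argv[1:]]
if a:
    p=np.radians(a[3]); Y=np.array([np.cos(p),np.sin(p),0]); X=np.array([-np.sin(p),np.cos(p),0]); Z=np.array([0,0,-1.])
    d=np.array(a[:3])-s['tcp_pos']
    T=np.stack([X,Y,Z],1); rv=Ro.from_matrix(R.T@T).as_rotvec()
    print('turn units',(np.degrees(rv)/5).round(3),' shift units after turn',(np.array([X@d,Y@d,Z@d])/.06).round(3))
E
echo
```

```text
(no output)
```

>>> send_rows:
  rows: "0 0 0.3 0 0 1 1;0 0 0.3 0 0 1 1;0 0 0.3 0 0 1 1;0 0 0.3 0 0 1 1;0 0 0.3 0 0 1 1;0 0 0.3 0 0 1 1;0 0 0.3 0 0 1 1;0 0 0.3 0 0 1 1"
  grip_force: 40

```text
t: 1.1
tcp_pos: [0.1675, 0.4975, 0.2598]
orientation: [-0.0, 0.491, 0.871, -0.0]
ft_force: [0.6, 0.5, 0.1]
gripper_width: 0.0855
finger_force: 0.0
```

>>> send_rows:
  rows: "0 0 0 0 0 1 1;0 0 0 0 0 1 1;0 0 0 0 0 1 1;0 0 0 0 0 1 1;0 0 0 0 0 1 1;0 0 0 0 0 1 1;0 0 0 0 0 0.1 1;0 0 0 0 0 0 0.6"

```text
t: 2.1
tcp_pos: [0.1675, 0.4975, 0.2606]
orientation: [0.0, 0.701, 0.713, -0.0]
ft_force: [0.4, -0.4, -0.3]
gripper_width: 0.0701
finger_force: 0.0
```

>>> send_rows:
  rows: "-0.3 0.6 0 0 0 0 0.6;-0.3 0.6 0 0 0 0 0.6;-0.3 0.6 0 0 0 0 0.6;-0.3 0.6 0 0 0 0 0.6;-0.3 0.6 0 0 0 0 0.6;-0.3 0.6 0 0 0 0 0.6;-0.3 0.6 0 0 0 0 0.6;0 0 0 0 0 0 0.6"

```text
t: 3.1
tcp_pos: [0.4233, 0.3743, 0.2605]
orientation: [0.0, 0.702, 0.712, 0.0]
ft_force: [-0.0, 0.4, 0.2]
gripper_width: 0.0513
finger_force: 0.0
```

```bash
python3 g.py 0.425 0.3685 0.24 0.8
```

```text
t 3.10 tcp [0.4233 0.3743 0.2605] psi 0.78 z-axis [ 5.e-04  0.e+00 -1.e+00] w 0.0513 F [-0.   0.4  0.2] ff 0.0
turn units [ 0.005 -0.    -0.005]  shift units after turn [-0.097  0.026  0.342]
```

>>> send_rows:
  rows: "-0.1 0.03 0.3 0 0 0 0.6;0 0 0.3 0 0 0 0.6;0 0 0.3 0 0 0 0.6;0 0 0.3 0 0 0 0.6;0 0 0.19 0 0 0 0.6;0 0 0 0 0 0 0.6;0 0 0 0 0 0 0.1;0 0 0 0 0 0 0"

```text
t: 4.1
tcp_pos: [0.4235, 0.3696, 0.1779]
orientation: [0.0, 0.702, 0.713, 0.001]
ft_force: [-0.4, 0.2, 1.0]
gripper_width: 0.0155
finger_force: 0.0
```

>>> send_rows:
  rows: "0 0 0 0 0 0 0;0 0 0 0 0 0 0;0 0 0 0 0 0 0;0 0 0 0 0 0 0"

```text
t: 4.6
tcp_pos: [0.4236, 0.3696, 0.178]
orientation: [0.0, 0.702, 0.713, 0.001]
ft_force: [-0.1, 0.8, 6.3]
gripper_width: 0.0131
finger_force: 41.6
```

```bash
python3 g.py
python3 - <<'E'
from h import *
f=grab('top'); P=cloud(f); n,l,s,c=comps(P)
for i in range(1,n):
    if s[i,4]>80: print(s[i],P[l==i].mean(0).round(3))
save(f,'top1.png',box=(60,120,260,384),sc=2.2)
E
```

```text
t 4.60 tcp [0.4236 0.3696 0.178 ] psi 0.89 z-axis [ 1.2e-03  7.0e-04 -1.0e+00] w 0.0131 F [-0.1  0.8  6.3] ff 41.6
[ 360   99   41   40 1210] [ 0.747 -0.255  0.024]
[207 100  24  33 590] [0.717 0.204 0.097]
[283 100  27  33 651] [ 0.732 -0.003  0.07 ]
[ 295  152   77   75 2061] [ 0.545 -0.125  0.032]
[126 161  66  16 458] [0.588 0.379 0.012]
[ 209  162   75   71 2010] [0.516 0.139 0.034]
[ 56 184  55  51 508] [0.467 0.584 0.012]
[129 190  67  18 420] [0.501 0.358 0.013]
[390 215  51   9 229] [ 0.46  -0.359  0.013]
[164 225  19   5  93] [0.424 0.328 0.014]
[ 248  343   83   41 2550] [0.065 0.006 0.04 ]
```

View pics/top1.png

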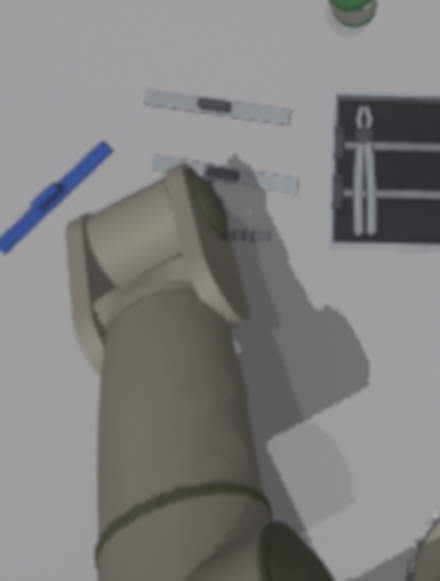

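Held at width 13 mm. The arm is over the grasp, and the corner hidden earlier shows no third elevator. Now I'll lift, turn 90° and carry it over.

>>> send_rows:
  rows: "0 0 -0.4 0 0 0 0;0 0 -0.4 0 0 0 0;0 0 -0.4 0 0 0 0;0 0 -0.4 0 0 -0.8 0;0 0 0 0 0 -0.8 0;0 0 0 0 0 -0.8 0;0 0 0 0 0 -0.8 0;0 0 0 0 0 -0.8 0"

```text
t: 5.65
tcp_pos: [0.4233, 0.3695, 0.2731]
orientation: [-0.0, 0.566, 0.824, -0.0]
ft_force: [0.1, 0.1, 0.2]
gripper_width: 0.0125
finger_force: 40.9
```

>>> send_rows:
  rows: "0 0 0 0 0 -0.8 0;0 0 0 0 0 -0.8 0;0 0 0 0 0 -0.8 0;0 0 0 0 0 -0.8 0;0 0 0 0 0 -0.8 0;0 0 0 0 0 -0.8 0;0 0 0 0 0 -0.8 0;0 0 0 0 0 -0.8 0"

```text
t: 6.65
tcp_pos: [0.4233, 0.3695, 0.2731]
orientation: [-0.0, 0.317, 0.948, -0.0]
ft_force: [-1.1, -0.0, -0.6]
gripper_width: 0.0127
finger_force: 40.9
```

>>> send_rows:
  rows: "0 0 0 0 0 -0.8 0;0 0 0 0 0 -0.8 0;0 0 0 0 0 -0.8 0;0 0 0 0 0 -0.8 0;0 0 0 0 0 -0.8 0;0 0 0 0 0 -0.8 0;0 0 0 0 0 -0.8 0;0 0 0 0 0 -0.8 0"

```text
t: 7.65
tcp_pos: [0.4233, 0.3694, 0.2731]
orientation: [-0.0, 0.043, 0.999, -0.0]
ft_force: [-1.1, -0.5, -1.1]
gripper_width: 0.0129
finger_force: 40.9
```

```bash
python3 g.py 0.516 0.120 0.274 90
```

```text
t 7.65 tcp [0.4233 0.3694 0.2731] psi 85.02 z-axis [-5.e-04 -2.e-04 -1.e+00] w 0.0129 F [-1.1 -0.5 -1.1] ff 40.9
turn units [-0.003 -0.005 -0.995]  shift units after turn [-1.545 -4.157 -0.015]
```

>>> send_rows:
  rows: "0 0 0 0 0 -0.5 0;0 0 0 0 0 -0.5 0;-0.25 -0.7 0 0 0 0 0;-0.25 -0.7 0 0 0 0 0;-0.25 -0.7 0 0 0 0 0;-0.25 -0.7 0 0 0 0 0;-0.25 -0.7 0 0 0 0 0;-0.25 -0.66 0 0 0 0 0"

```text
t: 8.65
tcp_pos: [0.5131, 0.1183, 0.2732]
orientation: [-0.0, 0.001, 1.0, -0.0]
ft_force: [0.0, 0.3, -0.8]
gripper_width: 0.013
finger_force: 40.9
```

```bash
python3 g.py 0.516 0.120 0.208 90;  python3 - <<'E'
from h import *
f=grab('scene'); save(f,'s1.png',box=(140,120,360,290),sc=3.4)
E
```

```text
t 8.65 tcp [0.5131 0.1183 0.2732] psi 89.88 z-axis [-2.e-04 -0.e+00 -1.e+00] w 0.0130 F [ 0.   0.3 -0.8] ff 40.9
turn units [-0.    -0.003 -0.024]  shift units after turn [-0.048  0.029  1.087]
```

View pics/s1.png

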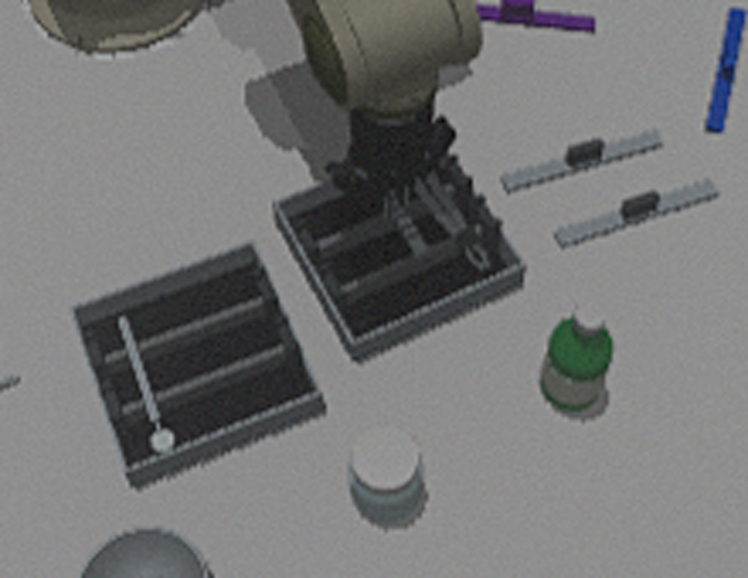

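The elevator is held along x above cassette_a, just right of the forceps (crop (415,220)). Lowering and releasing.

>>> send_rows:
  rows: "-0.05 0.03 0.2 0 0 0 0;0 0 0.2 0 0 0 0;0 0 0.2 0 0 0 0;0 0 0.2 0 0 0 0;0 0 0.15 0 0 0 0;0 0 0.1 0 0 0 0;0 0 0 0 0 0 0;0 0 0 0 0 0 0.2"

```text
t: 9.7
tcp_pos: [0.5161, 0.1215, 0.2107]
orientation: [0.0, 0.001, 1.0, -0.0]
ft_force: [0.0, 0.1, 0.5]
gripper_width: 0.0173
finger_force: 0.0
```

>>> send_rows:
  rows: "0 0 0 0 0 0 0.4;0 0 0 0 0 0 0.4;0 0 0 0 0 0 0.4;0 0 0 0 0 0 0.4;0 0 -0.2 0 0 0 0.4;0 0 -0.4 0 0 0 0.4;0 0 -0.4 0 0 0 0.4;0 0 -0.4 0 0 0 0.5"

```text
t: 10.7
tcp_pos: [0.5158, 0.1215, 0.296]
orientation: [0.0, 0.001, 1.0, 0.0]
ft_force: [-0.8, -0.6, -0.0]
gripper_width: 0.0426
finger_force: 0.0
```

```bash
python3 g.py 0.463 -0.352 0.27 -5
```

```text
t 10.70 tcp [0.5158 0.1215 0.296 ] psi 89.89 z-axis [ 9.e-04  0.e+00 -1.e+00] w 0.0426 F [-0.8 -0.6 -0. ] ff 0.0
turn units [8.0000e-03 7.0000e-03 1.8978e+01]  shift units after turn [-7.939 -0.19   0.433]
```

>>> send_rows:
  rows: "0.1 -0.8 0 0 0 0 0.6;0.1 -0.8 0 0 0 0 0.6;0.1 -0.8 0 0 0 0 0.6;0.1 -0.8 0 0 0 0 0.6;0.1 -0.8 0 0 0 0 0.6;0.1 -0.8 0 0 0 0 0.6;0.1 -0.8 0 0 0 0 0.6;0.1 -0.8 0 0 0 0 0.6"

```text
t: 11.7
tcp_pos: [0.4667, -0.2639, 0.2953]
orientation: [0.0, 0.001, 1.0, -0.0]
ft_force: [0.5, 1.2, 0.3]
gripper_width: 0.0511
finger_force: 0.0
```

>>> send_rows:
  rows: "0 -0.8 0 0 0 1 0.6;0 0 0 0 0 1 0.6;0 0 0 0 0 1 0.6;0 0 0 0 0 1 0.6;0 0 0 0 0 1 0.6;0 0 0 0 0 1 0.6;0 0 0 0 0 1 0.6;0 0 0 0 0 1 0.6"

```text
t: 12.7
tcp_pos: [0.467, -0.3103, 0.2952]
orientation: [0.0, 0.344, 0.939, -0.0]
ft_force: [0.4, 0.0, 0.4]
gripper_width: 0.0512
finger_force: 0.0
```

>>> send_rows:
  rows: "0 0 0 0 0 1 0.6;0 0 0 0 0 1 0.6;0 0 0 0 0 1 0.6;0 0 0 0 0 1 0.6;0 0 0 0 0 1 0.6;0 0 0 0 0 1 0.6;0 0 0 0 0 1 0.6;0 0 0 0 0 1 0.6"

```text
t: 13.7
tcp_pos: [0.4671, -0.3103, 0.2952]
orientation: [0.0, 0.645, 0.765, -0.0]
ft_force: [-0.1, 0.3, -0.1]
gripper_width: 0.051
finger_force: 0.0
```

>>> send_rows:
  rows: "0 0 0 0 0 1 0.6;0 0 0 0 0 1 0.6;0 0 0 0 0 1 0.6;0 0 0 0 0 0 0.6"

```text
t: 14.2
tcp_pos: [0.4671, -0.3103, 0.295]
orientation: [0.0, 0.738, 0.675, 0.0]
ft_force: [-0.1, 0.5, -0.7]
gripper_width: 0.0513
finger_force: 0.0
```

```bash
python3 g.py 0.4625 -0.3656 0.178 -5.2
python3 - <<'E'
from h import *
for nm in('top','scene'):
    f=grab(nm); P=cloud(f); n,l,s,c=comps(P)
    print(nm)
    for i in range(1,n):
        q=P[l==i]; r=q.mean(0)
        if 30<s[i,4]<400 and r[1]<-.3 and r[2]<.03: print(s[i],r.round(3),[x.round(4) if hasattr(x,'round') else x for x in axis(q)[:5]])
    if nm=='scene':save(f,'s2.png',box=(60,120,320,290),sc=2.9)
E
```

```text
t 14.20 tcp [ 0.4671 -0.3103  0.295 ] psi -5.06 z-axis [ 6.e-04 -6.e-04 -1.e+00] w 0.0513 F [-0.1  0.5 -0.7] ff 0.0
turn units [0.007 0.006 0.028]  shift units after turn [-0.924  0.008  1.951]
top
scene
[100 231  44  17 182] [ 0.466 -0.364  0.011] [array([ 0.4657, -0.3642]), np.float64(-96.085), np.float64(-0.0756), np.float64(0.0674), array([-0.0083,  0.0069])]
```

View pics/s2.png

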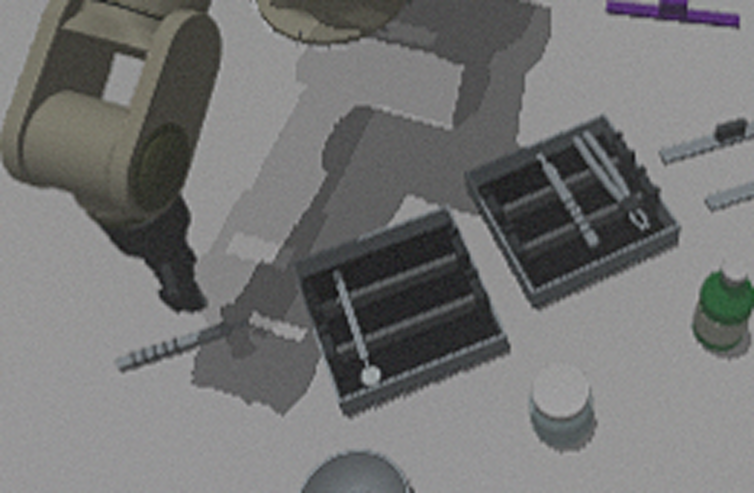

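Elevator one lies across both rails of cassette_a, near (567,200) in the crop. Elevator two, near (180,345), hasn't moved. Going down to it.

>>> send_rows:
  rows: "-0.46 0.01 0.2 0 0 0 0.6;-0.46 0 0.3 0 0 0 0.6;0 0 0.4 0 0 0 0.6;0 0 0.4 0 0 0 0.6;0 0 0.3 0 0 0 0.6;0 0 0.2 0 0 0 0.6;0 0 0.14 0 0 0 0.6;0 0 0 0 0 0 0.1"

```text
t: 15.3
tcp_pos: [0.4628, -0.3654, 0.1777]
orientation: [-0.0, 0.738, 0.675, -0.0]
ft_force: [0.6, 0.2, -0.8]
gripper_width: 0.034
finger_force: 0.0
```

>>> send_rows:
  rows: "0 0 0 0 0 0 0;0 0 0 0 0 0 0;0 0 0 0 0 0 0;0 0 0 0 0 0 0;0 0 0 0 0 0 0;0 0 -0.2 0 0 0 0;0 0 -0.4 0 0 0 0;0 0 -0.4 0 0 0 0"

```text
t: 16.3
tcp_pos: [0.4627, -0.3653, 0.239]
orientation: [-0.0, 0.738, 0.675, -0.0]
ft_force: [0.5, 0.1, -1.5]
gripper_width: 0.0127
finger_force: 41.2
```

```bash
python3 g.py 0.516 0.075 0.28 90
```

```text
t 16.30 tcp [ 0.4627 -0.3653  0.239 ] psi -5.11 z-axis [-2.e-04  2.e-04 -1.e+00] w 0.0127 F [ 0.5  0.1 -1.5] ff 41.2
turn units [-0.0000e+00 -4.0000e-03 -1.9022e+01]  shift units after turn [-0.889  7.339 -0.684]
```

>>> send_rows:
  rows: "0 0 -0.35 0 0 -0.8 0;0 0 -0.35 0 0 -0.8 0;0 0 0 0 0 -0.9 0;0 0 0 0 0 -0.9 0;0 0 0 0 0 -0.9 0;0 0 0 0 0 -0.9 0;0 0 0 0 0 -0.9 0;0 0 0 0 0 -0.9 0"

```text
t: 17.3
tcp_pos: [0.4627, -0.3653, 0.2804]
orientation: [-0.0, 0.5, 0.866, -0.0]
ft_force: [-0.2, -0.6, -0.8]
gripper_width: 0.0127
finger_force: 41.2
```

>>> send_rows:
  rows: "0 0 0 0 0 -0.9 0;0 0 0 0 0 -0.9 0;0 0 0 0 0 -0.9 0;0 0 0 0 0 -0.9 0;0 0 0 0 0 -0.9 0;0 0 0 0 0 -0.9 0;0 0 0 0 0 -0.9 0;0 0 0 0 0 -0.9 0"

```text
t: 18.3
tcp_pos: [0.4627, -0.3653, 0.2804]
orientation: [-0.0, 0.208, 0.978, -0.0]
ft_force: [-0.3, 0.5, -0.6]
gripper_width: 0.0126
finger_force: 41.2
```

>>> send_rows:
  rows: "0 0 0 0 0 -0.9 0;0 0 0 0 0 -0.9 0;0 0 0 0 0 -0.9 0;0 0 0 0 0 -0.9 0;0 0 0 0 0 -0.9 0;0 0 0 0 0 -0.3 0;-0.1 0.4 0 0 0 0 0;-0.1 0.7 0 0 0 0 0"

```text
t: 19.3
tcp_pos: [0.4749, -0.2983, 0.2799]
orientation: [0.0, 0.002, 1.0, 0.0]
ft_force: [0.3, 0.2, -0.5]
gripper_width: 0.0122
finger_force: 41.2
```

>>> send_rows:
  rows: "-0.1 0.9 0 0 0 0 0;-0.1 0.9 0 0 0 0 0;-0.1 0.9 0 0 0 0 0;-0.1 0.9 0 0 0 0 0;-0.1 0.9 0 0 0 0 0;-0.1 0.9 0 0 0 0 0;-0.1 0.6 0 0 0 0 0;0 0.2 0 0 0 0 0"

```text
t: 20.3
tcp_pos: [0.517, 0.075, 0.28]
orientation: [-0.0, -0.0, 1.0, 0.0]
ft_force: [0.6, -0.7, -1.4]
gripper_width: 0.0125
finger_force: 41.2
```

```bash
python3 g.py 0.516 0.074 0.209 90
```

```text
t 20.30 tcp [0.517 0.075 0.28 ] psi 90.02 z-axis [-1.e-04  2.e-04 -1.e+00] w 0.0125 F [ 0.6 -0.7 -1.4] ff 41.2
turn units [ 0.002 -0.001  0.004]  shift units after turn [ 0.017 -0.016  1.184]
```

>>> send_rows:
  rows: "0 -0.02 0.25 0 0 0 0;0 0 0.25 0 0 0 0;0 0 0.25 0 0 0 0;0 0 0.2 0 0 0 0;0 0 0.13 0 0 0 0;0 0 0.1 0 0 0 0;0 0 0 0 0 0 0;0 0 0 0 0 0 0.2"

```text
t: 21.3
tcp_pos: [0.5177, 0.0713, 0.2093]
orientation: [0.0, 0.001, 1.0, -0.0]
ft_force: [0.6, -0.5, -0.2]
gripper_width: 0.0171
finger_force: 0.0
```

>>> send_rows:
  rows: "0 0 0 0 0 0 0.3;0 0 0 0 0 0 0.3;0 0 0 0 0 0 0.3;0 0 0 0 0 0 0.3;0 0 -0.2 0 0 0 0.3;0 0 -0.4 0 0 0 0.3;0 0 -0.4 0 0 0 0.3;0 0 -0.4 0 0 0 0.5"

```text
t: 22.3
tcp_pos: [0.5175, 0.0713, 0.2948]
orientation: [0.0, 0.001, 1.0, -0.0]
ft_force: [0.4, -0.5, -1.6]
gripper_width: 0.0419
finger_force: 0.0
```

```bash
python3 g.py 0.50 0.30 0.295 -8.2
```

```text
t 22.30 tcp [0.5175 0.0713 0.2948] psi 89.89 z-axis [ 9.e-04 -1.e-04 -1.e+00] w 0.0419 F [ 0.4 -0.5 -1.6] ff 0.0
turn units [8.0000e-03 8.0000e-03 1.9618e+01]  shift units after turn [ 3.731 -0.833 -0.004]
```

>>> send_rows:
  rows: "0.03 0.4 0 0 0 0 0.6;0.03 0.7 0 0 0 0 0.6;0.03 0.7 0 0 0 0 0.6;0.03 0.7 0 0 0 0 0.6;0.03 0.7 0 0 0 0 0.6;0.03 0.7 0 0 0 0 0.6;0.03 0.6 0 0 0 0 0.6;0.03 0.4 0 0 0 0 0.6"

```text
t: 23.3
tcp_pos: [0.5033, 0.3669, 0.2939]
orientation: [0.0, 0.0, 1.0, 0.0]
ft_force: [0.3, 0.1, -0.3]
gripper_width: 0.0513
finger_force: 0.0
```

>>> send_rows:
  rows: "0 0 0 0 0 1 0.6;0 0 0 0 0 1 0.6;0 0 0 0 0 1 0.6;0 0 0 0 0 1 0.6;0 0 0 0 0 1 0.6;0 0 0 0 0 1 0.6;0 0 0 0 0 1 0.6;0 0 0 0 0 1 0.6"

```text
t: 24.3
tcp_pos: [0.5037, 0.3653, 0.294]
orientation: [0.0, 0.344, 0.939, 0.0]
ft_force: [0.6, 0.1, 0.0]
gripper_width: 0.0514
finger_force: 0.0
```

>>> send_rows:
  rows: "0 0 0 0 0 1 0.6;0 0 0 0 0 1 0.6;0 0 0 0 0 1 0.6;0 0 0 0 0 1 0.6;0 0 0 0 0 1 0.6;0 0 0 0 0 1 0.6;0 0 0 0 0 1 0.6;0 0 0 0 0 1 0.6"

```text
t: 25.3
tcp_pos: [0.5037, 0.3653, 0.294]
orientation: [0.0, 0.645, 0.765, 0.0]
ft_force: [0.4, 0.5, -0.2]
gripper_width: 0.0513
finger_force: 0.0
```

>>> send_rows:
  rows: "0 0 0 0 0 1 0.6;0 0 0 0 0 1 0.6;0 0 0 0 0 1 0.6;0 0 0 0 0 0.6 0.6;0 0 0 0 0 0 0.5"

```text
t: 25.92
tcp_pos: [0.5037, 0.3653, 0.2938]
orientation: [0.0, 0.755, 0.656, 0.0]
ft_force: [-0.4, 0.1, -0.4]
gripper_width: 0.0429
finger_force: 0.0
```

```bash
python3 g.py 0.5036 0.3643 0.184 -8.2
python3 - <<'E'
from h import *
for nm in('top','scene'):
    f=grab(nm); P=cloud(f); n,l,s,c=comps(P)
    print(nm)
    for i in range(1,n):
        q=P[l==i]; r=q.mean(0)
        if 80<s[i,4]<600 and .2<r[0]<.65 and (r[1]<-.3 or .25<r[1]<.7) and r[2]<.03:
            a=axis(q); tb=q[q[:,2]>.024]; print(s[i],r.round(4),a[1].round(2),(a[3]-a[2]).round(4),tb.mean(0).round(4) if len(tb) else '')
    if nm=='top': save(f,'top2.png',box=(100,140,300,260),sc=3.8)
E
```

```text
t 25.93 tcp [0.5037 0.3653 0.2938] psi -8.08 z-axis [ 6.e-04  3.e-04 -1.e+00] w 0.0429 F [-0.4  0.1 -0.4] ff 0.0
turn units [ 0.006 -0.004  0.024]  shift units after turn [-1.70e-02  1.00e-03  1.83e+00]
top
[151 164  41  13 292] [0.5821 0.3407 0.0224] -95.61 0.1134 [0.5805 0.3695 0.0667]
[157 195  39  13 265] [0.4959 0.324  0.0125] -98.48 0.1102 [0.5013 0.3578 0.0318]
[ 57 217  17  19 136] [0.4192 0.6331 0.0084] 139.19 0.0552 
scene
[347 122  12  37 167] [0.4751 0.5771 0.0118] -44.09 0.1943 [0.4711 0.5817 0.03  ]
[287 158  48  18 238] [0.506  0.3643 0.0121] -98.24 0.1904 [0.5054 0.3639 0.03  ]
[303 172  48  20 238] [0.5927 0.3763 0.0125] -97.0 0.1889 [0.592  0.3772 0.0305]
```

View pics/top2.png

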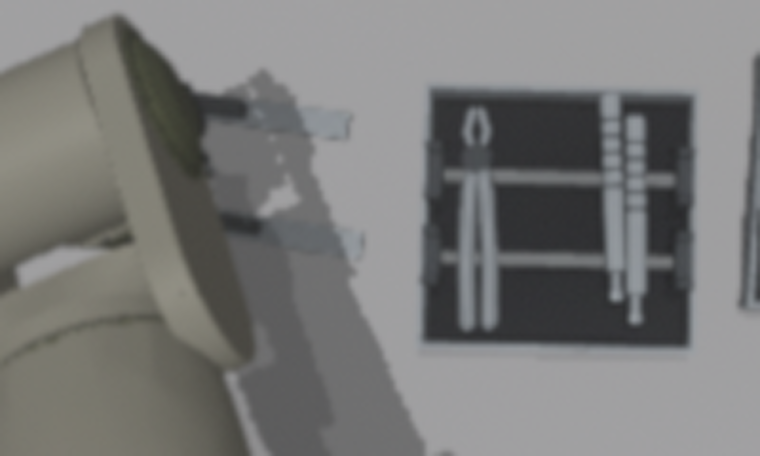

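Elevator one (crop (613,195)) has been knocked. It now lies close beside elevator two, with its end at the far wall. I'll measure its heights and the gap.

Run:
```python
from h import *
f=load('top'); P=cloud(f)
for v in range(162,230,3):
    print(v,' '.join('%3d'%(P[v,u,2]*1000) for u in range(252,278)))
for (u,v) in [(612,95),(614,270),(616,300),(635,118),(635,322),(636,200),(613,200)]:
    print(u,v,ray(f,100+u/3.8-.4,140+v/3.8-.4,.044).round(4))
g=load('scene');save(g,'s3.png',box=(200,150,320,240),sc=6.5)
```

```text
162   1  -1   0  -1  -1   0   0   2   0   3   3   0   0   2  -1   0  -2   0   0  -1   0   4   0   4  -1   1
165  20  21  19  20  22  26  44  44  43  44  43  23  22  25  25  26  25  22  28  28  28  28  26  29  32  29
168   8 986   3   4   2   0  44  44  43  43  43   1   1   3   3   3   3   2   2   4   1   2  -1   5   1   4
171   5   2   5   6   4   2  46  45  44  41  41  46   3  44  43  43  47  45   4   0   4   3   4   1   2   1
174   2   5   3   0   3   1  42  42  45  45  45   5   7  45  40  43  43  43   4   0   3   4   3   4   3   4
177   0   0   4   1   1   3  42  42  44  45  41  42   3  43  43  44  44  41   4   2   3   2   5   4   4   4
180   4   4   3   5   0   1  41  43  46  44  45  43   4  44  44  42  42  45   2   1   2   2   6   2   5   4
183   0   1   4   3   4   3   5  45  43  44  43  45   4  44  44  43  44  45   3   6   2   2   1   2   2  22
186  31  29  28  28  29  28  29  43  46  44  44  46  27  41  42  48  43  44  30  30  32  31  29  30  29  31
189   3   4   4   3   3   4   6  44  44  45  41  42  11  43  42  47  45  45   8  14  12  14  17  16  16  21
192   1   1   3   5 
[... 899 characters left out ...]
  44  42  44  45  43   0   5   2   1   3   2   4  26
219   2   3   1   2   3   5   3   0   3   5   1   3   1   1  42  38  37   0   1   1   5   3   5   4   4   5
222   3   5   1   1   2   2   2   3   1   5   1   4   4   0  39  42  37   5   0   3   1   4   3   4   2   5
225   1   4   4   4   2   3   3   4   3   2   0   2   0  -1   2   4   7   5   0   3   2   6   3   3   2   0
228   1   2   3   3   3   3   3   3   6   0   1   4   1   5   0   1   2   4   6   0   1   1   2   3 986   7
612 95 [0.5997 0.0895 0.044 ]
614 270 [0.4732 0.0858 0.044 ]
616 300 [0.4519 0.0839 0.044 ]
635 118 [0.5833 0.0726 0.044 ]
635 322 [0.4366 0.0701 0.044 ]
636 200 [0.5237 0.0709 0.044 ]
613 200 [0.5234 0.0874 0.044 ]
```

View pics/s3.png

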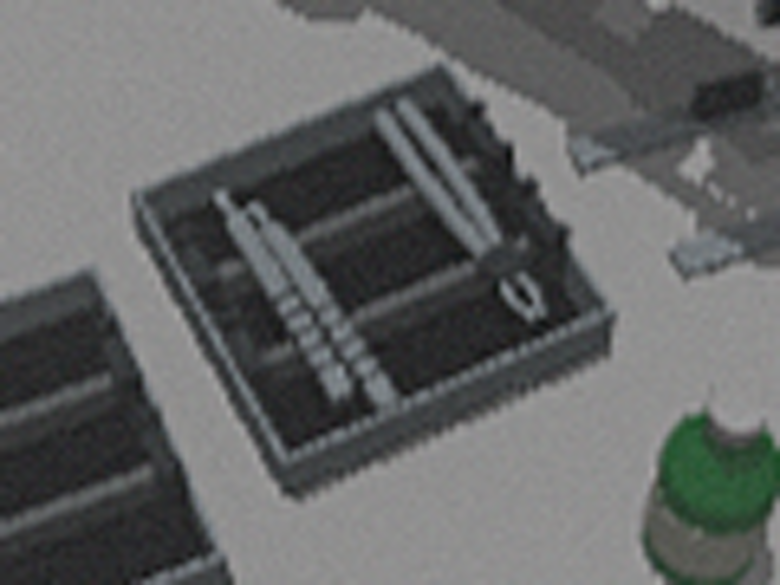

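Elevator one is still flat on both rails: its height is 44 mm along its whole length and it's about 2° off x. It's beside elevator two, not on top of it, and inside the walls, so it meets the task as it lies. Continuing with the first bar.

>>> send_rows:
  rows: "-0.02 0 0.3 0 0 0 0.5;0 0 0.4 0 0 0 0.5;0 0 0.4 0 0 0 0.5;0 0 0.3 0 0 0 0.5;0 0 0.2 0 0 0 0.5;0 0 0.13 0 0 0 0.5;0 0 0.07 0 0 0 0.5;0 0 0 0 0 0 0.2"

```text
t: 27.02
tcp_pos: [0.5036, 0.3642, 0.1852]
orientation: [0.0, 0.755, 0.655, 0.0]
ft_force: [-0.1, 0.6, -0.5]
gripper_width: 0.0256
finger_force: 0.0
```

>>> send_rows:
  rows: "0 0 0 0 0 0 0;0 0 0 0 0 0 0;0 0 0 0 0 0 0;0 0 0 0 0 0 0;0 0 0 0 0 0 0;0 0 -0.2 0 0 0 0;0 0 -0.4 0 0 0 0;0 0 -0.4 0 0 0 0"

```text
t: 28.02
tcp_pos: [0.5034, 0.3641, 0.2459]
orientation: [-0.0, 0.755, 0.655, -0.0]
ft_force: [0.2, 0.1, -2.0]
gripper_width: 0.0109
finger_force: 39.6
```

>>> send_rows:
  rows: "0 0 -0.4 0 0 -0.4 0;0 0 -0.3 0 0 -0.4 0;0 0 0 0 0 -0.4 0;0 0 0 0 0 -0.44 0;0 0 0 0 0 0 0"

```text
t: 28.65
tcp_pos: [0.5034, 0.364, 0.286]
orientation: [-0.0, 0.706, 0.708, -0.001]
ft_force: [-0.2, 0.1, -2.6]
gripper_width: 0.0109
finger_force: 39.6
```

```bash
python3 g.py 0.4813 0.1253 0.28 0
```

```text
t 28.65 tcp [0.5034 0.364  0.286 ] psi 0.10 z-axis [-1.7e-03 -8.0e-04 -1.0e+00] w 0.0109 F [-0.2  0.1 -2.6] ff 39.6
turn units [-0.02   0.009  0.021]  shift units after turn [-3.979 -0.369  0.1  ]
```

>>> send_rows:
  rows: "-0.3 -0.03 0 0 0 0 0;-0.6 -0.06 0 0 0 0 0;-0.6 -0.06 0 0 0 0 0;-0.6 -0.06 0 0 0 0 0;-0.6 -0.06 0 0 0 0 0;-0.6 -0.06 0 0 0 0 0;-0.45 -0.04 0 0 0 0 0;-0.23 0 0 0 0 0 0"

```text
t: 29.65
tcp_pos: [0.4816, 0.1243, 0.2867]
orientation: [-0.0, 0.707, 0.707, -0.0]
ft_force: [-0.8, 0.2, -2.5]
gripper_width: 0.011
finger_force: 39.6
```

>>> send_rows:
  rows: "0 0 0.2 0 0 0 0;0 0 0.2 0 0 0 0;0 0 0.1 0 0 0 0;0 0 0 0 0 0 0"

```text
t: 30.15
tcp_pos: [0.4817, 0.1258, 0.2565]
orientation: [-0.0, 0.706, 0.708, -0.0]
ft_force: [0.7, 0.7, -1.3]
gripper_width: 0.0112
finger_force: 39.7
```

```bash
python3 g.py 0.4813 0.1253 0.236 0
python3 - <<'E'
from h import *
for nm in('top','scene'):
    f=grab(nm); P=cloud(f)
    m=(P[...,2]>.062)&(P[...,2]<.095)&(abs(P[...,0]-.4813)<.03)&(abs(P[...,1]-.1253)<.12)
    q=P[m]; print(nm,len(q)); 
    if len(q)>20: a=axis(q); print(a[1],a[0]+a[5]*a[2],a[0]+a[5]*a[3],a[4], np.percentile(q[:,2],[5,50,95]))
    if nm=='scene': save(f,'s4.png',box=(200,140,320,240),sc=6)
E
```

```text
t 30.15 tcp [0.4817 0.1258 0.2565] psi 0.13 z-axis [-0.0012  0.     -1.    ] w 0.0112 F [ 0.7  0.7 -1.3] ff 39.7
turn units [-0.013 -0.     0.026]  shift units after turn [-0.008 -0.006  0.341]
top 0
scene 246
-90.06884955425137 [0.48643621 0.22109408] [0.48620838 0.03150119] [-0.01365343  0.00907804] [0.07263809 0.07830721 0.08657897]
```

View pics/s4.png

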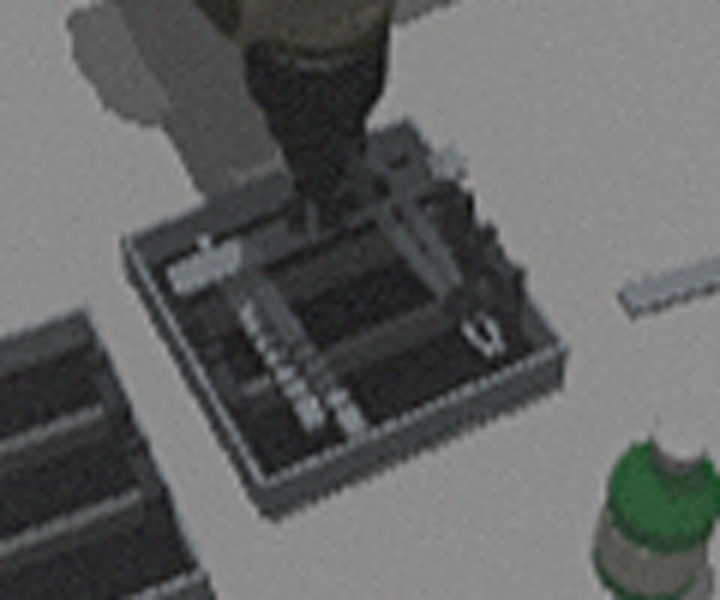

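Run:
```python
from h import *
f=load('scene'); P=cloud(f)
for sy in(-1,1):
    m=(P[...,2]>.0755)&(P[...,2]<.085)&(abs(P[...,0]-.484)<.03)&((P[...,1]-.1253)*sy>.035)&((P[...,1]-.1253)*sy<.12)
    q=P[m]; print(sy,len(q),q.mean(0).round(4),np.percentile(q[:,0],[3,97]).round(4))
    m=(P[...,2]>.048)&(P[...,2]<.064)&((P[...,1]-.125)*sy>.08)&((P[...,1]-.125)*sy<.1)&(P[...,0]>.515)&(P[...,0]<.57)
    q=P[m]; print(' farpost',q.mean(0).round(4),np.percentile(q[:,0],[2,98]).round(4))
```

```text
-1 88 [0.485  0.0595 0.0788] [0.4735 0.4951]
 farpost [0.5426 0.035  0.054 ] [0.5212 0.5631]
1 67 [0.4846 0.1959 0.0788] [0.4732 0.4942]
 farpost [0.5417 0.2147 0.0536] [0.5221 0.5622]
```

By the scene camera the bar sits about +2 mm in x and +1.5 mm in y from the saddle centre. Both are inside the ±4 mm play. I'll make a small correction and lower it.

>>> send_rows:
  rows: "-0.02 -0.02 0 0 0 0 0;0 0 0.1 0 0 0 0;0 0 0.1 0 0 0 0;0 0 0.1 0 0 0 0;0 0 0.04 0 0 0 0;0 0 0 0 0 0 0"

```text
t: 31.0
tcp_pos: [0.4806, 0.1241, 0.2365]
orientation: [-0.0, 0.707, 0.708, -0.0]
ft_force: [0.2, -0.3, -1.6]
gripper_width: 0.0112
finger_force: 39.7
```

```bash
python3 g.py 0.4805 0.1245 0.235 0
```

```text
t 31.00 tcp [0.4806 0.1241 0.2365] psi 0.09 z-axis [-3.e-04  0.e+00 -1.e+00] w 0.0112 F [ 0.2 -0.3 -1.6] ff 39.7
turn units [-0.004 -0.     0.018]  shift units after turn [ 0.007 -0.001  0.025]
```

>>> send_rows:
  rows: "0 0 0.02 0 0 0 0;0 0 0 0 0 0 0.2;0 0 0 0 0 0 0.3;0 0 0 0 0 0 0.4;0 0 0 0 0 0 0.4;0 0 -0.2 0 0 0 0.4;0 0 -0.4 0 0 0 0.4;0 0 -0.3 0 0 0 0.5"

```text
t: 32.0
tcp_pos: [0.4806, 0.1241, 0.2912]
orientation: [0.001, 0.707, 0.708, 0.001]
ft_force: [0.5, 0.1, -1.0]
gripper_width: 0.0429
finger_force: 0.0
```

>>> send_rows:
  rows: "0.3 0.2 0 0 0 0.35 0.5;0.6 0.3 0 0 0 0.35 0.5;0.6 0.3 0 0 0 0.35 0.5;0.6 0.3 0 0 0 0.33 0.5;0.6 0.3 0 0 0 0 0.5;0.6 0.3 0 0 0 0 0.5;0.5 0.2 0 0 0 0 0.5;0 0 0 0 0 0 0.5"

```text
t: 33.0
tcp_pos: [0.6126, 0.3437, 0.2896]
orientation: [0.0, 0.747, 0.665, 0.0]
ft_force: [0.0, -0.5, -0.4]
gripper_width: 0.043
finger_force: 0.0
```

```bash
python3 g.py 0.59 0.378 0.185 -6.8
python3 - <<'E'
from h import *
for nm in('top','scene'):
    f=grab(nm); P=cloud(f)
    m=(P[...,2]>.0755)&(P[...,2]<.09)&(abs(P[...,0]-.4813)<.02)&(abs(P[...,1]-.1253)<.04)
    q=P[m]; print(nm,'tab',len(q),q.mean(0).round(4))
    m=(P[...,2]>.0545)&(P[...,2]<.062)&(abs(P[...,0]-.4813)<.03)&(abs(P[...,1]-.1253)<.12)
    q=P[m]; a=axis(q); print(a[1],a[0]+a[5]*a[2],a[0]+a[5]*a[3],a[4])
    m=(P[...,2]>.024)&(P[...,2]<.036)&(abs(P[...,0]-.59)<.03)&(abs(P[...,1]-.378)<.04)
    q=P[m]; print('tabB',len(q),q.mean(0).round(4))
    if nm=='top': save(f,'top3.png',box=(190,140,300,250),sc=5)
E
```

```text
t 33.00 tcp [0.6126 0.3437 0.2896] psi -6.71 z-axis [ 4.e-04  3.e-04 -1.e+00] w 0.0430 F [ 0.  -0.5 -0.4] ff 0.0
turn units [ 0.005 -0.004  0.019]  shift units after turn [ 0.523 -0.442  1.743]
top tab 74 [0.48   0.1246 0.0819]
-89.90713843717343 [0.48052222 0.22087175] [0.4808308  0.03047307] [-0.01668813  0.01560831]
tabB 0 [nan nan nan]
scene tab 41 [0.4839 0.1235 0.0805]
-90.40032775322017 [0.48458663 0.21923626] [0.48325948 0.02929466] [-0.01801025  0.01707139]
tabB 20 [0.5901 0.3684 0.0295]<stdin>:9: RuntimeWarning: Mean of empty slice.
  ret = um.true_divide(
```

View pics/top3.png

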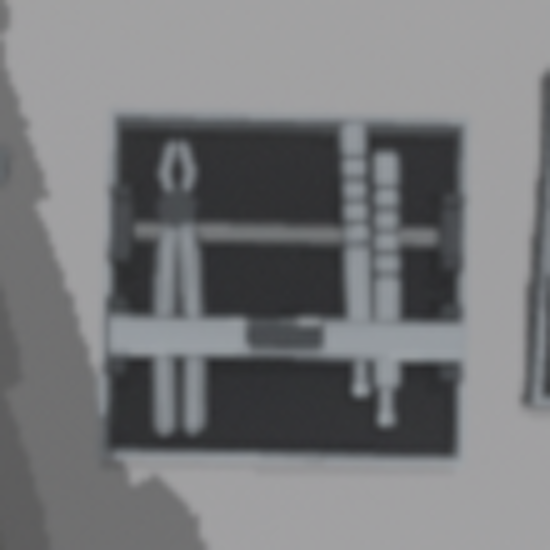

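The first bar is seated on the near rail (tab top at 82 mm, horns visible both sides at both ends), with the elevators under it. Now the second bar.

>>> send_rows:
  rows: "0.26 -0.22 0 0 0 0 0.5;0.26 -0.22 0.2 0 0 0 0.5;0 0 0.4 0 0 0 0.5;0 0 0.4 0 0 0 0.5;0 0 0.3 0 0 0 0.5;0 0 0.24 0 0 0 0.5;0 0 0.15 0 0 0 0.5;0 0 0.05 0 0 0 0.5"

```text
t: 34.1
tcp_pos: [0.5901, 0.3764, 0.1848]
orientation: [0.0, 0.748, 0.664, -0.0]
ft_force: [0.3, -0.6, -0.1]
gripper_width: 0.0423
finger_force: 0.0
```

>>> send_rows:
  rows: "0 0 0 0 0 0 0.2;0 0 0 0 0 0 0;0 0 0 0 0 0 0;0 0 0 0 0 0 0;0 0 0 0 0 0 0;0 0 0 0 0 0 0;0 0 -0.2 0 0 0 0;0 0 -0.4 0 0 0 0"

```text
t: 35.1
tcp_pos: [0.5898, 0.3763, 0.2205]
orientation: [-0.0, 0.748, 0.664, -0.001]
ft_force: [-0.1, 0.2, -0.2]
gripper_width: 0.0107
finger_force: 39.9
```

>>> send_rows:
  rows: "0 0 -0.4 0 0 -0.3 0;0 0 -0.4 0 0 -0.3 0;0 0 -0.3 0 0 -0.3 0;0 0 0 0 0 -0.42 0;0 0 0 0 0 0 0"

```text
t: 35.72
tcp_pos: [0.5899, 0.3763, 0.2859]
orientation: [-0.0, 0.708, 0.706, -0.001]
ft_force: [-0.8, 0.6, -1.6]
gripper_width: 0.0111
finger_force: 39.9
```

```bash
python3 g.py 0.5408 0.1245 0.285 0
```

```text
t 35.73 tcp [0.5899 0.3763 0.2859] psi -0.19 z-axis [-1.8e-03 -8.0e-04 -1.0e+00] w 0.0111 F [-0.8  0.6 -1.6] ff 39.9
turn units [-0.021  0.009 -0.037]  shift units after turn [-4.197 -0.819  0.015]
```

>>> send_rows:
  rows: "-0.3 -0.06 0 0 0 -0.04 0;-0.6 -0.12 0 0 0 0 0;-0.6 -0.12 0 0 0 0 0;-0.6 -0.12 0 0 0 0 0;-0.6 -0.12 0 0 0 0 0;-0.6 -0.12 0 0 0 0 0;-0.6 -0.12 0 0 0 0 0;-0.3 -0.04 0 0 0 0 0"

```text
t: 36.72
tcp_pos: [0.5404, 0.123, 0.2864]
orientation: [-0.001, 0.708, 0.707, -0.001]
ft_force: [0.4, 0.9, -1.3]
gripper_width: 0.011
finger_force: 39.9
```

>>> send_rows:
  rows: "0 0 0.2 0 0 0 0;0 0 0.2 0 0 0 0;0 0 0.1 0 0 0 0;0 0 0 0 0 0 0"

```text
t: 37.22
tcp_pos: [0.5407, 0.125, 0.2564]
orientation: [-0.0, 0.707, 0.707, -0.0]
ft_force: [-0.4, 0.7, -0.9]
gripper_width: 0.0111
finger_force: 39.9
```

```bash
python3 g.py 0.5408 0.1245 0.235 0
python3 - <<'E'
from h import *
f=grab('scene'); P=cloud(f)
m=(P[...,2]>.070)&(P[...,2]<.085)&(abs(P[...,0]-.543)<.02)&(abs(P[...,1]-.1253)<.12)
q=P[m]; a=axis(q); print(a[1],a[0]+a[5]*a[2],a[0]+a[5]*a[3])
for sy in(-1,1):
    m=(P[...,2]>.0755)&(P[...,2]<.085)&(abs(P[...,0]-.543)<.03)&((P[...,1]-.1253)*sy>.035)&((P[...,1]-.1253)*sy<.12)
    q=P[m]; print(sy,len(q),q.mean(0).round(4),np.percentile(q[:,0],[3,97]).round(4))
E
```

```text
t 37.23 tcp [0.5407 0.125  0.2564] psi 0.04 z-axis [-0.0012  0.     -1.    ] w 0.0111 F [-0.4  0.7 -0.9] ff 39.9
turn units [-0.014 -0.     0.008]  shift units after turn [-0.008  0.002  0.356]
-90.00088889354653 [0.54411728 0.22253759] [0.54411434 0.03256595]
-1 85 [0.5433 0.0615 0.0783] [0.5334 0.5523]
1 64 [0.5432 0.1972 0.0784] [0.5333 0.553 ]
```

>>> send_rows:
  rows: "-0.045 -0.01 0 0 0 0 0;0 0 0.1 0 0 0 0;0 0 0.1 0 0 0 0;0 0 0.1 0 0 0 0;0 0 0.05 0 0 0 0;0 0 0 0 0 0 0"

```text
t: 38.02
tcp_pos: [0.5402, 0.1217, 0.2361]
orientation: [0.0, 0.707, 0.707, 0.0]
ft_force: [0.5, 1.2, -1.8]
gripper_width: 0.0111
finger_force: 39.9
```

```bash
python3 g.py 0.5403 0.1225 0.235 0
```

```text
t 38.02 tcp [0.5402 0.1217 0.2361] psi -0.01 z-axis [ 1.e-04  0.e+00 -1.e+00] w 0.0111 F [ 0.5  1.2 -1.8] ff 39.9
turn units [ 0.001 -0.    -0.002]  shift units after turn [0.013 0.001 0.018]
```

>>> send_rows:
  rows: "0.01 0 0.02 0 0 0 0;0 0 0 0 0 0 0.2;0 0 0 0 0 0 0.3;0 0 0 0 0 0 0.4;0 0 0 0 0 0 0.4;0 0 -0.2 0 0 0 0.4;0 0 -0.4 0 0 0 0.4;0 0 -0.4 0 0 0 0.4"

```text
t: 39.02
tcp_pos: [0.5402, 0.1223, 0.2964]
orientation: [0.0, 0.707, 0.707, 0.0]
ft_force: [0.2, 0.3, -0.3]
gripper_width: 0.0344
finger_force: 0.0
```

>>> send_rows:
  rows: "0.3 -0.1 -0.2 0 0 0 0.5;0.6 -0.3 0 0 0 0 0.5;0.6 -0.3 0 0 0 0 0.5;0.6 -0.3 0 0 0 0 0.5;0.6 -0.3 0 0 0 0 0.5;0.5 -0.2 0 0 0 0 0.5;0 0 0 0 0 0 0.5"

```text
t: 39.9
tcp_pos: [0.4485, 0.3166, 0.3069]
orientation: [-0.0, 0.706, 0.708, -0.0]
ft_force: [0.2, -0.3, -0.8]
gripper_width: 0.0425
finger_force: 0.0
```

```bash
python3 g.py
python3 - <<'E'
from h import *
for nm in('top','scene'):
    f=grab(nm); P=cloud(f)
    for X in(.4813,.5413):
        m=(P[...,2]>.0755)&(P[...,2]<.09)&(abs(P[...,0]-X)<.02)&(abs(P[...,1]-.1253)<.04)
        q=P[m]; print(nm,'tab',len(q),q.mean(0).round(4))
        m=(P[...,2]>.0545)&(P[...,2]<.062)&(abs(P[...,0]-X)<.011)&(abs(P[...,1]-.1253)<.12)
        q=P[m]; a=axis(q); print(a[1],a[0]+a[5]*a[2],a[0]+a[5]*a[3])
    if nm=='top': im=cv2.resize(f['img'][140:250,100:300,::-1],None,fx=4,fy=4,interpolation=cv2.INTER_CUBIC)
    n,l,s,c=comps(P)
    for i in range(1,n):
        r=P[l==i].mean(0)
        if 60<s[i,4] and .25<r[0]<.65 and abs(r[1])<.7: print(s[i],r.round(3))
cv2.imwrite('pics/top4.png',im)
E
```

```text
t 39.90 tcp [0.4485 0.3166 0.3069] psi 0.19 z-axis [-5.e-04  1.e-04 -1.e+00] w 0.0425 F [ 0.2 -0.3 -0.8] ff 0.0
top tab 74 [0.4801 0.1243 0.0818]
-89.9731481676232 [0.48062963 0.21816722] [0.48071762 0.03039695]
top tab 75 [0.5403 0.1257 0.082 ]
-90.01604907710876 [0.53994677 0.21994799] [0.53989392 0.03125436]
[ 295  152   77   75 2085] [ 0.545 -0.124  0.032]
[ 209  162   75   72 2757] [0.516 0.127 0.046]
[ 56 183  55  52 430] [0.464 0.589 0.013]
scene tab 40 [0.4837 0.1242 0.0804]
-90.08246743782209 [0.4837513  0.21880878] [0.48347774 0.0287499 ]
scene tab 41 [0.5434 0.1233 0.0809]
-90.05550655134076 [0.54329806 0.21902832] [0.5431145 0.0295531]
[269 117  27  19 142] [0.35  0.334 0.1  ]
[347 122  13  36 161] [0.475 0.577 0.012]
[297 132  13  14  73] [0.486 0.309 0.173]
[ 220  158   75   67 2311] [0.518 0.122 0.039]
[ 160  190   75   73 1772] [ 0.544 -0.121  0.029]
```

View pics/top4.png

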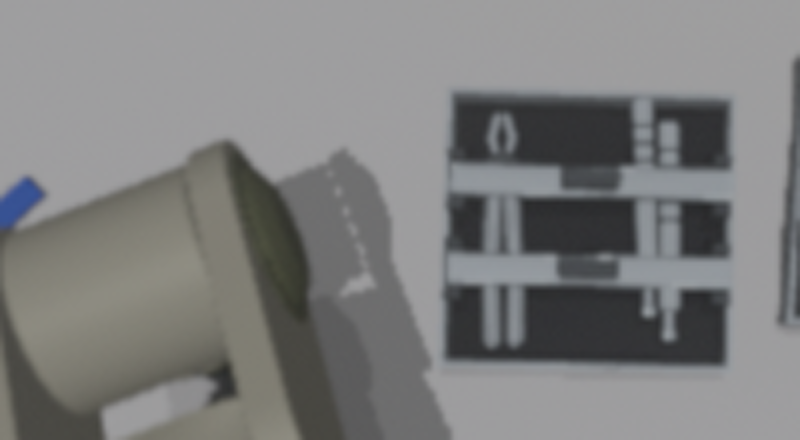

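Both bars are seated over both rails (tab tops at 82 mm, 0° off, centred). The elevators and forceps lie beneath them, and no elevator is left on the table. Handing in.

```bash
python3 -c "
from station import ctrl
print(ctrl.finish_job())"
```

```text
the job is handed in; nothing more can be done
None
```

I handed the job in at about 40 s: both elevators present lie flat across the rails of cassette_a beside the forceps, and both retaining bars are seated tab up. One elevator was knocked after I placed it. It now sits right beside the other, with its handle end at the far wall, and I left it there because it still lies flat across both rails.

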